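Jack up the kiln at its lift lug and hold the handle down

ROBOT

A 6-joint arm with a two-finger parallel gripper is mounted at the origin on the work surface. World frame = base frame: x ahead of the robot, y to its left, z up, the work surface at z = 0. Lengths are in m, angles in degrees, forces in N, time in s.
With the tool pointing down it reaches from about 0.425 to 1.125 m from the base axis. Payload 14.9 kg.
Tool frame: the origin (TCP) lies at the very end of the fingers, on their centre line; the grasp point (between the pads) lies 19 mm behind it; z points along the fingers, y is the line along which they close (so a half turn about z gives the same grasp; the last joint's range is limited). The gripper opens to 91 mm and grips with 3 to 60 N. Pads are 32 mm wide; open, the fingers measure 118 mm over their backs; the gripper's body (76 mm by 178 mm) begins 60 mm behind the grasp point.
Start: joints at [69.712, 21.709, 99.362, -0, 58.929, -1.908], TCP at [0.221, 0.664, 0.184] pointing down, gripper open.
Joint ranges: [-158.91, 158.91], [-42.39, 125.64], [0.06, 152.35], [-60.88, 240.88], [17.5, 164.5], [-176.32, 176.32]. Speed limits (degrees/s): [108.29, 108.29, 136.94, 180, 180, 180].

INTERFACE

Orientations are given as [roll, pitch, yaw] about the fixed x, y, z axes, in that order (R = Rz(yaw) Ry(pitch) Rx(roll)).
In Python, from station import status, eyes, job_done gives the robot as it stands. The module is installed in compiled form; this text tells all that it offers.
- The arm moves only by the tool play_rows, never from a script. Its argument "series" is one flat list of numbers, 7 for each row, row after row: the shift along the tool's x, y, z in units of 30 mm (1.0 is 30 mm), then the turn, a rotation vector about the tool's x, y, z in units of 5 degrees (1.0 is 5 degrees), then the finger opening in mm, from 0 to 91.2. In form: [x, y, z, ax, ay, az, claw, x, y, z, ax, ay, az, claw, ...]. A call has 1 to 10 rows; each row shifts and turns the commanded pose from where the row before left it, along the tool's axes as they then stand; what a row does not reach is not made up. A row lasts 1/10 s, in which the tool goes at most 50 mm and 8.59 degrees, less where a joint would pass 70% of its speed; a pose out of reach is approached as far as the arm can. A call is refused whole if a number of a shift passes 1 or a number of a turn 1, either way. A call with a gripper value outside its range is refused whole. The fingers move at their own pace and stop on an object; "newtons" is the grip in N (left out, the last holds). Time passes only in rows, so rows that do not move let the fingers close. It gives the time, the measured TCP pose, the force, the opening and the grip force at its end, in the units of the state.
- status.get_obs(): the state, without advancing time (a new reading comes with each control period).
- eyes.capture(name): name is "side" or "top" or "wrist"; returns a dict with "frame" (400x640x3 uint8, blue, green, red), "depth" (400x640 float32, m along the optical axis (not along the pixel's ray), 0 where there is no reading), "fov_y" (degrees; the focal length in pixels is half the picture's height over the tangent of half this angle, whatever the lens; pixels are square), "cx", "cy" (the principal point, pixels), "camera_from_world" (4x4, takes a point from world to camera coordinates). Camera axes: x right, y down, z forward; pixel columns grow to the right and rows downward; lengths in m; the calibration is good to about 2 mm. A picture is of the moment at which its call begins.
- job_done(): hands the job in; it is judged then, once.
The state is a dict: "time": time; "q": joint angles; "joint_velocities": joint speeds; "joint_efforts": joint torques, N m; "tcp_pos": TCP position; "ee_rot": TCP orientation; "wrist_force": force on the tool from outside, world axes, zero at the start; "ft_torque": the same for the moment, N m; "finger_gap": opening from 0.0 (shut) to 1.0 (fully open); "finger_force": force on a finger pad.
Only numpy, scipy, OpenCV 4.12 (cv2) and the standard library are available. Lean on these libraries where they do the work, as an engineer would, in place of code of your own. Each camera call takes 0.05 s, during which the arm holds its last target. There are 200 camera calls.

TASK

One side of the kiln has to come up so that I can change its feet: lift the little red lever jack up and off its hooks by its carry bar, stand it on the bench with its saddle squarely under the marked lift point of the yellow lug, and let go of it. Pump the handle once to bed the saddle in - down until the kiln's feet on that side come off the bench, then right back up so that they stand again - and then pump it down to the bottom of its stroke, so that both feet are about 10 mm or more clear, and keep it there: your program ends while still holding the handle down, with the kiln carried by the jack. Don't shove the kiln about, don't tip the jack over, and leave everything else where it is.

Things in the scene. Friction and masses are not known exactly. Their poses are not given: they have to be found in the camera images.
- kiln: enamelling kiln on steel stand, grey case, blue door, 260 x 260 in plan, 305 tall, about 8 kg, loose on four rubber feet. Origin at bench level under its middle, z up, +x away from the door; the yellow lift lug sticks out on its -y side. Frame at heights 100 to 125, 130 from the middle; open below it between the four legs
- lift_point (a point): marked lift point: centre of the flat UNDERSIDE of the yellow lug, 110 above the bench while all feet stand. Lug: plate 56 wide, 8 thick, 65 out from the frame; the point is 42 out from the frame (172 from the kiln's middle), straight below the red disc (26 across) on the lug's top. Axes as the kiln's: straight out from the kiln is -y
- near_foot_a (a point): middle of the underside of one of the two feet on the lug's side (door end); at height 0 when it stands on the bench
- near_foot_b (a point): the same for the other foot on the lug's side
- far_feet (a point): bench-level point midway between the undersides of the two feet on the side away from the lug; the kiln tips about this line as the lug rises
- jack: small red lever jack, 0.9 kg. Origin at the underside of its base plate, below the middle of its carry bar; z up, +x to the saddle end. Base 84 wide, 10 thick, x = -130 to +115. Ram cylinder 45 across at x = +85; pump handle pivots at x = -75, height 62, and reaches out to -x. At the start it hangs level on the hooks, underside 30 above the bench
- carry_bar (a point): middle of the jack's steel carry bar: round, 12 thick, runs along the jack's x, 90 of it straight, at 85 above the jack's underside; free beneath for 65. The jack balances here. Axes as the jack's
- saddle (a point): centre of the top of the saddle (dark disc 32 across, on the ram), at jack x = +85; 100 above the jack's underside with the ram down, so 10 below the lift point once the jack stands under it.
- jack_handle (a joint): pump handle's angle, rad: 0 = up (sprung; rises 0.70 above level), grows as pressed; 0.75 = down on its stop (0.05 below level). It drives the saddle straight: 36 mm up per rad, 27 at the stop; let go, handle and load come down again. Pressing the grip takes 2 to 5 N until the saddle meets the lug (at about 0.28), then 12 to 18 N
- handle_grip (a point): middle of the top face of the handle's black rubber grip (30 wide, 68 long, 18 thick), 105 from the pivot; it goes down and then up with the handle. At rest about 74 higher than when fully down
- hook_stand: fixed: beech block 200 wide, 150 tall, with two steel J hooks. Origin at bench level under the middle of the hanging bar; the hooks come from the block at -y (face 80 from the bar), run to +y at x = -36 and +36, 8 thick, ending just past the bar in tips turned up 12. They pass through the arch under the bar (65 free): lift 20 to 45, then draw out to +y 80 or more
- hooks (a point): midway between the hooks, at the underside of the hanging bar, 109 above the bench
- firebrick: soldering firebrick, pale, 76 x 160 x 50, lying on the cork soldering board; origin at the centre of its underside
- flux_jar: flux jar with white cap, 56 across, 70 tall; origin at the centre of its underside
- crucible: terracotta melting bowl, 72 across, 45 tall, on the soldering board; origin at the centre of its underside
- hammer: hammer, about 240 long, lying on the bench along its x
- bench_block: square steel bench block, 65 x 65 x 20; origin at the centre of its underside
- third_hand: soldering third hand: round dark base 72 across with a brass post, 95 tall; origin at the centre of its underside
- gas_torch: hand torch, black grip and brass nozzle, about 170 long, 30 high, lying on the bench along its x

How it is judged:
By the outcome, as a careful person would: the job done as asked, in the order asked, and still so for the second after the job is handed in, while the arm keeps its last pose, push and grip.
It also fails if it takes over 72 s, if anything falls off the work surface, if the arm or the gripper's body presses on something with over 40 N, if the wrist force passes 120 N, or if a joint passes its speed limit or range.

## Working session

There is one attempt and no reset: what is moved stays moved. The work goes in short steps, Python scripts to look and compute and a tool call to move; the robot and the scene stay as the last step left them, time stands still between calls to the robot, and variables do not carry over. Pictures are saved under pics/ and viewed, at most 10 in all, crops included, and the job is handed in when it is done.

Besides the shell and the picture viewer there is one more tool, called after "Call:" as name(argument=value, ...) on one line, values as JSON. play_rows: Moves the arm, as the interface text tells. Its arguments: {"type":"object","properties":{"series":{"type":"array","items":{"type":"number"}},"newtons":{"type":"number"}},"required":["series"]}

```bash
mkdir -p pics
cat > h.py <<'E'
import numpy as np, cv2
from station import status, eyes
def cap(n,save=None):
    d=eyes.capture(n); 
    if save: cv2.imwrite('pics/'+save,d['frame'])
    np.savez('/tmp/'+n+'.npz',**{k:np.array(v) for k,v in d.items()}); return d
def cloud(d):
    f=200/np.tan(np.radians(float(d['fov_y']))/2); Z=d['depth']; v,u=np.mgrid[:400,:640]
    P=np.stack([(u-d['cx'])*Z/f,(v-d['cy'])*Z/f,Z,np.ones_like(Z)],-1)
    W=P@np.linalg.inv(d['camera_from_world']).T
    W[Z==0]=np.nan; return W[...,:3]
E
python3 - <<'E'
from h import *
a=cap('top','top1.png'); b=cap('side','side1.png')
for d in (a,b): print(np.linalg.inv(d['camera_from_world']).round(3).tolist(),d['fov_y'])
print(status.get_obs())
E
```

```text
[[0.002, -0.986, 0.164, 0.345], [-1.0, 0.002, 0.028, -0.023], [-0.028, -0.164, -0.986, 1.388], [0.0, 0.0, 0.0, 1.0]] 54.358748092525936
[[-0.63, 0.737, -0.245, 0.922], [0.777, 0.596, -0.203, 0.301], [-0.004, -0.318, -0.948, 1.558], [0.0, 0.0, 0.0, 1.0]] 53.94865731839942
{'time': 0.1, 'q': array([ 6.97140127e+01,  2.17345318e+01,  9.93925491e+01,  1.57869756e-04,
        5.89285790e+01, -1.90776875e+00]), 'joint_velocities': array([ 0.0608777 , -0.03002791, -0.18697238,  0.11072144, -0.02664001,
       -0.00563311]), 'joint_efforts': array([ 1.07428725e-03, -7.65038753e+01, -4.35297453e+01,  6.51491527e-02,
        3.98183044e-02, -5.96425821e-05]), 'tcp_pos': array([0.22057063, 0.66393426, 0.18386333]), 'ee_rot': array([-1.79944375e+02, -1.98802027e-03,  1.61621699e+02]), 'wrist_force': array([-0.39448428, -0.97098397,  0.34804921]), 'ft_torque': array([-0.02377669, -0.00690521,  0.04871498]), 'finger_force': 0.0, 'finger_gap': 0.9988662488264382}
```

View pics/top1.png

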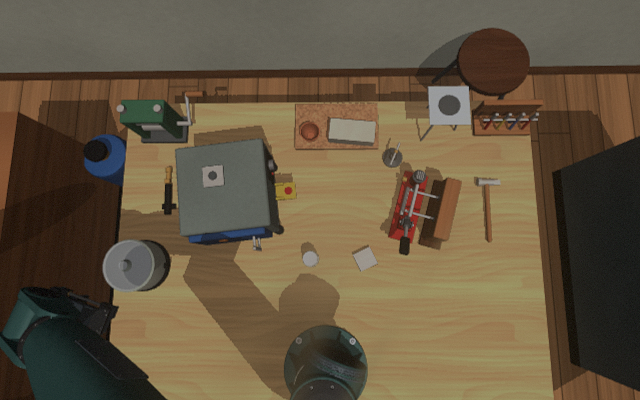

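View pics/side1.png

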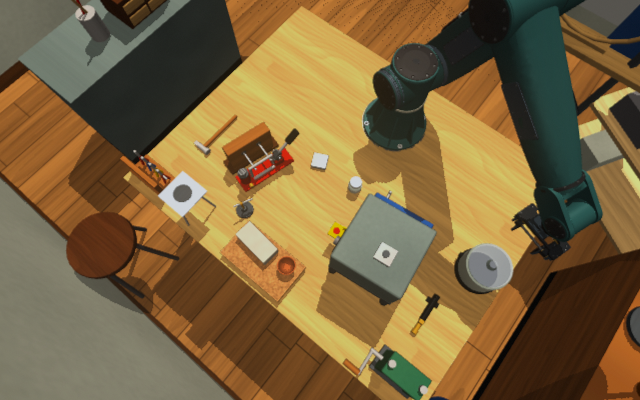

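The top view shows the kiln at about (225,190), with its lug and red disc at (288,191) pointing right (world -y). The jack is at (408,210) with its handle toward the robot at (404,245), and the hook block sits to its right. The jar is at (310,258) and the steel block at (365,258). I'll measure these next.

Run:
```python
from h import *
for n in ('top','side'):
    d=dict(np.load('/tmp/%s.npz'%n)); W=cloud(d); hsv=cv2.cvtColor(d['frame'],cv2.COLOR_BGR2HSV); H,S,V=cv2.split(hsv)
    X,Y,Z=W[...,0],W[...,1],W[...,2]
    print(n)
    def rep(name,m):
        p=W[m]; print(name,len(p),np.nanmedian(p,0).round(4)); return p
    yl=(H>20)&(H<32)&(S>190)&(Z>.09)&(Z<.14); p=rep('yellow',yl)
    nl,lab,st,c=cv2.connectedComponentsWithStats(yl.astype(np.uint8)); i=st[1:,4].argmax()+1
    x,y,w,h=st[i,:4]; print('box',x,y,w,h)
    sub=np.zeros_like(yl); sub[y-2:y+h+2,x-2:x+w+2]=1
    rd=sub&((H<8)|(H>172))&(S>150)&(Z>.1)&(Z<.14); p=rep('disc',rd); print(p.mean(0),np.ptp(p,axis=0))
    q=W[sub&(Z>.105)&(Z<.13)&(yl|rd)]; 
    print('lug rect',cv2.minAreaRect((q[:,:2]*1000).astype(np.float32)))
    k=(Z>.28)&(Z<.32)&(Y>.1)&(X>.3); q=W[k]; print('kiln top',cv2.minAreaRect((q[:,:2]*1000).astype(np.float32)),np.median(q[:,2]))
    # jack
    rj=((H<8)|(H>172))&(S>150)&(Z>.03)&(Z<.055)&(Y<-.1)&(Y>-.5); q=W[rj]; print('base',len(q),np.median(q,0),cv2.minAreaRect((q[:,:2]*1000).astype(np.float32)))
    cv2.imwrite('pics/jack_%s.png'%n,cv2.resize(d['frame'][150:270,350:490] if n=='top' else d['frame'][110:210,200:320],None,fx=5,fy=5,interpolation=cv2.INTER_CUBIC))
```

```text
top
yellow 0 [nan nan nan]
  return np.nanmean(a, axis, out=out, keepdims=keepdims)
Traceback (most recent call last):
ValueError: attempt to get argmax of an empty sequence
```

Run:
```python
from h import *
for n,pts in (('top',[(288,191),(280,185),(225,190),(330,300),(400,235)]),('side',[(337,231),(386,254),(300,120)])):
    d=dict(np.load('/tmp/%s.npz'%n)); W=cloud(d); hsv=cv2.cvtColor(d['frame'],cv2.COLOR_BGR2HSV)
    for u,v in pts: print(n,u,v,W[v,u].round(3),d['depth'][v,u],hsv[v,u])
```

```text
top 288 191 [0.584 0.12  0.119] 1.2940378 [  2 184 136]
top 280 185 [0.603 0.146 0.127] 1.2907494 [ 21 164 126]
top 225 190 [0.553 0.279 0.304] 1.1115108 [47 18 98]
top 330 300 [ 0.222 -0.019  0.001] 1.3478152 [ 18 114 114]
top 400 235 [ 0.444 -0.26   0.037] 1.3418705 [  3 189 143]
side 337 231 [0.589 0.125 0.122] 1.4786856 [  3 232 209]
side 386 254 [0.595 0.317 0.318] 1.2520279 [30 10 99]
side 300 120 [ 0.259 -0.337 -0.003] 1.7715423 [ 25 132 211]
```

```bash
cat > m.py <<'E'
from h import *
for n in ('top','side'):
    d=dict(np.load('/tmp/%s.npz'%n)); W=cloud(d); hsv=cv2.cvtColor(d['frame'],cv2.COLOR_BGR2HSV); H,S,V=cv2.split(hsv)
    X,Y,Z=W[...,0],W[...,1],W[...,2]
    R=lambda p: [np.round(t,1) for t in cv2.minAreaRect((p[:,:2]*1000).astype(np.float32))]
    near=(np.hypot(X-.588,Y-.123)<.07)&(Z>.1)&(Z<.135)
    red=((H<9)|(H>172))&(S>140)
    p=W[near&red]; print(n,'disc',len(p),p.mean(0).round(4),((p.max(0)+p.min(0))/2).round(4),np.ptp(p,axis=0).round(3))
    p=W[near&(red|((H<33)&(S>140)))]; print('lug',len(p),R(p),np.median(p[:,2]))
    q=W[(Z>.29)&(Z<.315)&(Y>.1)&(X>.3)]; print('kiln top',R(q),np.median(q[:,2]).round(3))
    q=W[red&(Z>.03)&(Z<.05)&(Y<-.1)&(Y>-.5)]; print('base',len(q),np.median(q,0).round(3),R(q))
    cv2.imwrite('pics/jack_%s.png'%n,cv2.resize(d['frame'][150:270,370:490] if n=='top' else d['frame'][110:210,200:320],None,fx=5,fy=5,interpolation=cv2.INTER_CUBIC))
E
python3 m.py
```

```text
top disc 40 [0.5871 0.1207 0.1187] [0.5874 0.1203 0.119 ] [0.022 0.021 0.011]
lug 327 [array([585.4, 130.2]), array([59.7, 67. ]), np.float64(3.3)] 0.11814859524385546
kiln top [array([554.7, 289.8]), array([279.9, 260.8]), np.float64(6.8)] 0.304
base 865 [ 0.541 -0.287  0.04 ] [array([ 544.4, -290.8]), array([ 84. , 243.3]), np.float64(74.3)]
side disc 26 [0.5882 0.1211 0.1188] [0.5886 0.1211 0.1193] [0.019 0.02  0.012]
lug 179 [array([587.5, 121.4]), array([55.2, 52.5]), np.float64(5.6)] 0.11718928800896067
kiln top [array([558.2, 289.4]), array([278.6, 260.2]), np.float64(7.0)] 0.304
base 554 [ 0.547 -0.279  0.039] [array([ 547.2, -289.7]), array([ 83.2, 241.8]), np.float64(74.3)]
```

View pics/jack_top.png

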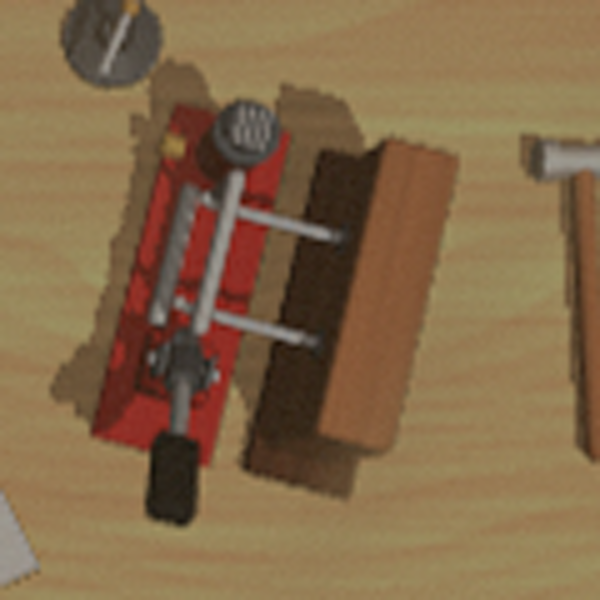

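The crop shows the saddle at (248,130), the carry bar from (235,175) to (200,330), and the handle toward the robot. The third hand stands near the saddle end at (110,35), possibly in the draw-out path. I'll check the clearances in the jack frame.

Run:
```python
from h import *
O=np.array([.553,-.292]); a=np.radians(-15.7); ex=np.array([np.cos(a),np.sin(a)]); ey=np.array([-ex[1],ex[0]])
for n in ('top','side'):
    d=dict(np.load('/tmp/%s.npz'%n)); W=cloud(d); H,S,V=cv2.split(cv2.cvtColor(d['frame'],cv2.COLOR_BGR2HSV))
    Z=W[...,2]; D=W[...,:2]-O; jx=D@ex; jy=D@ey
    def st(name,m):
        if m.sum()<3: print(name,'none');return
        print(n,name,m.sum(),'mid jack',(np.median(jx[m])*1e3).round(1),(np.median(jy[m])*1e3).round(1),'range',[(f(q[m])*1e3).round(0) for q in(jx,jy,Z) for f in(np.min,np.max)], W[m].mean(0).round(3))
    bar=(abs(jx)<.03)&(abs(jy)<.025)&(Z>.105)&(Z<.14); st('bar',bar)
    st('saddle',(abs(jx-.085)<.022)&(abs(jy)<.022)&(Z>.115)&(Z<.14))
    st('grip',(jx<-.12)&(jx>-.24)&(abs(jy)<.04)&(Z>.06))
    st('3rd',(np.hypot(W[...,0]-.69,W[...,1]+.22)<.08)&(Z>.006)&(Z<.1)&(S<110)&(jx>.09)&(jy>.03))
    st('block',(abs(jx)<.12)&(jy<-.075)&(jy>-.17)&(Z>.135)&(Z<.165))
    st('jar',(np.hypot(W[...,0]-.37,W[...,1]-.03)<.1)&(Z>.06)&(Z<.08))
    st('bb',(np.hypot(W[...,0]-.37,W[...,1]+.14)<.07)&(Z>.012)&(Z<.03))
```

```text
top bar 80 mid jack 3.6 -0.5 range [np.float64(-29.0), np.float64(30.0), np.float64(-24.0), np.float64(17.0), np.float64(107.0), np.float64(127.0)] [ 0.556 -0.294  0.119]
top saddle 122 mid jack 79.9 1.1 range [np.float64(63.0), np.float64(105.0), np.float64(-22.0), np.float64(20.0), np.float64(115.0), np.float64(137.0)] [ 0.631 -0.314  0.126]
top grip 184 mid jack -156.9 0.4 range [np.float64(-186.0), np.float64(-120.0), np.float64(-17.0), np.float64(14.0), np.float64(131.0), np.float64(189.0)] [ 0.403 -0.25   0.168]
top 3rd 311 mid jack 150.1 95.5 range [np.float64(109.0), np.float64(190.0), np.float64(57.0), np.float64(182.0), np.float64(6.0), np.float64(99.0)] [ 0.723 -0.242  0.026]
top block 1035 mid jack -6.9 -104.3 range [np.float64(-105.0), np.float64(96.0), np.float64(-132.0), np.float64(-80.0), np.float64(135.0), np.float64(159.0)] [ 0.519 -0.391  0.15 ]
top jar 173 mid jack -275.7 276.4 range [np.float64(-300.0), np.float64(-252.0), np.float64(252.0), np.float64(301.0), np.float64(62.0), np.float64(77.0)] [0.362 0.049 0.07 ]
top bb 357 mid jack -225.4 95.1 range [np.float6
[... 654 characters left out ...]
 3rd 215 mid jack 156.5 98.2 range [np.float64(113.0), np.float64(190.0), np.float64(64.0), np.float64(165.0), np.float64(6.0), np.float64(96.0)] [ 0.73  -0.239  0.025]
side block 618 mid jack 1.8 -101.8 range [np.float64(-101.0), np.float64(99.0), np.float64(-133.0), np.float64(-77.0), np.float64(135.0), np.float64(160.0)] [ 0.526 -0.391  0.149]
side jar 116 mid jack -272.7 277.5 range [np.float64(-296.0), np.float64(-247.0), np.float64(252.0), np.float64(302.0), np.float64(62.0), np.float64(78.0)] [0.366 0.049 0.07 ]
side bb 211 mid jack -220.4 96.8 range [np.float64(-266.0), np.float64(-180.0), np.float64(51.0), np.float64(139.0), np.float64(12.0), np.float64(28.0)] [ 0.367 -0.139  0.02 ]
```

View pics/jack_side.png

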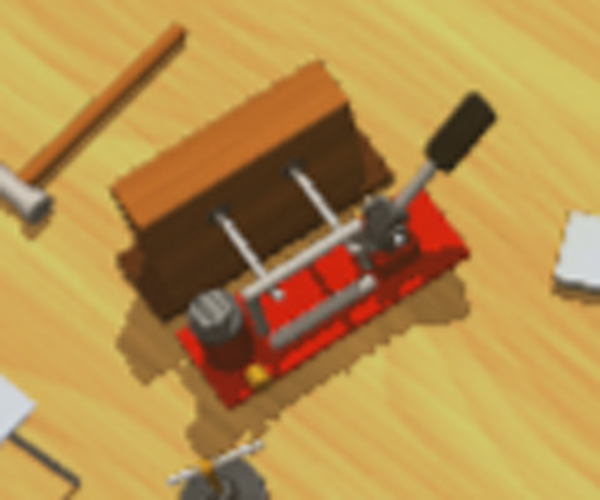

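The second crop agrees: the saddle end is at the lower left by the third hand, and the handle is at the upper right. Measured bar (0.553, -0.292, 0.115), jack yaw -15.7°, lift point (0.5875, 0.1205), kiln yaw 6.9°. I'll go up and over the kiln first.

Call:
play_rows(series=[0, 0, -0.92, 0, 0, 0, 91, 0, 0, -0.92, 0, 0, 0, 91, 0, 0, -0.92, 0, 0, 0, 91, 0, 0, -0.92, 0, 0, 0, 91, 0, 0, -0.92, 0, 0, 0, 91, 0, 0, -0.92, 0, 0, 0, 91, 0, 0, -0.92, 0, 0, 0, 91, 0, 0, -0.92, 0, 0, 0, 91])

```text
time: 0.9
tcp_pos: [0.2206, 0.664, 0.406]
ee_rot: [-180.0, -0.0, 161.6]
wrist_force: [0.7, 0.9, -0.0]
finger_gap: 0.996
finger_force: 0.0
```

Call:
play_rows(series=[-0.94, -0.72, 0, 0, 0, 0, 91, -0.94, -0.72, 0, 0, 0, 0, 91, -0.94, -0.72, 0, 0, 0, 0, 91, -0.94, -0.72, 0, 0, 0, 0, 91, -0.94, -0.72, 0, 0, 0, 0, 91, -0.94, -0.72, 0, 0, 0, 0, 91, -0.94, -0.72, 0, 0, 0, 0, 91])

```text
time: 1.6
tcp_pos: [0.3609, 0.4572, 0.405]
ee_rot: [-180.0, -0.0, 161.6]
wrist_force: [-0.0, -0.1, 0.6]
finger_gap: 0.995
finger_force: 0.0
```

Call:
play_rows(series=[-0.94, -0.72, 0, 0, 0, 0, 91, -0.94, -0.72, 0, 0, 0, 0, 91, -0.94, -0.72, 0, 0, 0, 0, 91, -0.94, -0.72, 0, 0, 0, 0, 91, -0.94, -0.72, 0, 0, 0, 0, 91, -0.94, -0.72, 0, 0, 0, 0, 91, -0.94, -0.72, 0, 0, 0, 0, 91])

```text
time: 2.3
tcp_pos: [0.5005, 0.2514, 0.405]
ee_rot: [-180.0, -0.0, 161.6]
wrist_force: [0.4, -0.0, 0.0]
finger_gap: 0.996
finger_force: 0.0
```

Call:
play_rows(series=[-0.41, -0.92, 0, 0, 0, 0, 91, -0.41, -0.92, 0, 0, 0, 0, 91, -0.41, -0.92, 0, 0, 0, 0, 91, -0.41, -0.92, 0, 0, 0, 0, 91, -0.41, -0.92, 0, 0, 0, 0, 91, -0.41, -0.92, 0, 0, 0, 0, 91, -0.41, -0.92, 0, 0, 0, 0, 91, -0.41, -0.92, 0, 0, 0, 0, 91, -0.41, -0.92, 0, 0, 0, 0, 91])

```text
time: 3.2
tcp_pos: [0.5265, -0.019, 0.405]
ee_rot: [-180.0, -0.0, 161.6]
wrist_force: [-0.3, 0.5, -0.5]
finger_gap: 0.998
finger_force: 0.0
```

Call:
play_rows(series=[-0.41, -0.92, 0, 0, 0, 0, 91, -0.41, -0.92, 0, 0, 0, 0, 91, -0.41, -0.92, 0, 0, 0, 0, 91, -0.41, -0.92, 0, 0, 0, 0, 91, -0.41, -0.92, 0, 0, 0, 0, 91, -0.41, -0.92, 0, 0, 0, 0, 91, -0.41, -0.92, 0, 0, 0, 0, 91, -0.41, -0.92, 0, 0, 0, 0, 91, -0.41, -0.92, 0, 0, 0, 0, 91])

```text
time: 4.1
tcp_pos: [0.5533, -0.2896, 0.4049]
ee_rot: [180.0, -0.0, 161.6]
wrist_force: [0.1, 0.5, 0.3]
finger_gap: 1.0
finger_force: 0.0
```

Call:
play_rows(series=[0, 0, 0.14, 0, 0, 0.985, 91, 0, 0, 0.14, 0, 0, 0.985, 91, 0, 0, 0.14, 0, 0, 0.985, 91, 0, 0, 0.14, 0, 0, 0.985, 91, 0, 0, 0.14, 0, 0, 0.985, 91, 0, 0, 0.14, 0, 0, 0.985, 91, 0, 0, 0.14, 0, 0, 0.985, 91, 0, 0, 0.14, 0, 0, 0.985, 91, 0, 0, 0.14, 0, 0, 0.985, 91])

```text
time: 5.0
tcp_pos: [0.5533, -0.2883, 0.3669]
ee_rot: [-180.0, -0.0, 117.1]
wrist_force: [0.2, -0.9, -0.2]
finger_gap: 0.999
finger_force: 0.0
```

Call:
play_rows(series=[0, 0, 0.14, 0, 0, 0.985, 91, 0, 0, 0.14, 0, 0, 0.985, 91, 0, 0, 0.14, 0, 0, 0.985, 91, 0, 0, 0.14, 0, 0, 0.985, 91, 0, 0, 0.14, 0, 0, 0.985, 91, 0, 0, 0.14, 0, 0, 0.985, 91, 0, 0, 0.14, 0, 0, 0.985, 91, 0, 0, 0.14, 0, 0, 0.985, 91, 0, 0, 0.14, 0, 0, 0.985, 91])

```text
time: 5.9
tcp_pos: [0.5533, -0.2883, 0.3291]
ee_rot: [-180.0, -0.0, 72.8]
wrist_force: [0.7, -0.7, 0.6]
finger_gap: 0.999
finger_force: 0.0
```

Call:
play_rows(series=[0, 0, 0.14, 0, 0, 0.985, 91, 0, 0, 0.14, 0, 0, 0.985, 91, 0, 0, 0.14, 0, 0, 0.985, 91, 0, 0, 0.14, 0, 0, 0.985, 91, 0, 0, 0.14, 0, 0, 0.985, 91, 0, 0, 0.14, 0, 0, 0.985, 91, 0, 0, 0.14, 0, 0, 0.985, 91, 0, 0, 0.14, 0, 0, 0.985, 91, 0, 0, 0.14, 0, 0, 0.985, 91])

```text
time: 6.8
tcp_pos: [0.5533, -0.2883, 0.2913]
ee_rot: [-180.0, 0.0, 28.4]
wrist_force: [-1.0, 0.2, -0.3]
finger_gap: 0.997
finger_force: 0.0
```

Call:
play_rows(series=[0, 0, 0.14, 0, 0, 0.985, 91, 0, 0, 0.14, 0, 0, 0.985, 91, 0, 0, 0.14, 0, 0, 0.985, 91, 0, 0, 0.14, 0, 0, 0.985, 91, 0, 0, 0.14, 0, 0, 0.985, 91, 0, 0, 0.14, 0, 0, 0.985, 91, 0, 0, 0.14, 0, 0, 0.985, 91, 0, 0, 0.14, 0, 0, 0.985, 91, 0, 0, 0.14, 0, 0, 0.985, 91])

```text
time: 7.7
tcp_pos: [0.5533, -0.2883, 0.2535]
ee_rot: [-180.0, 0.0, -15.9]
wrist_force: [0.5, -0.4, 0.5]
finger_gap: 1.0
finger_force: 0.0
```

Run:
```python
from h import *
d=cap('wrist','w1.png'); W=cloud(d)
s=status.get_obs(); print(s['tcp_pos'],s['ee_rot'],s['q'],W[200,320])
Z=W[...,2]; O=np.array([.553,-.292]); a=np.radians(-15.7); ex=np.array([np.cos(a),np.sin(a)]); ey=np.array([-ex[1],ex[0]])
D=W[...,:2]-O; jx=D@ex; jy=D@ey
m=(abs(jx)<.035)&(abs(jy)<.02)&(Z>.108)&(Z<.13); print(m.sum())
if m.sum()>20:
    c=cv2.fitLine(W[m][:,:2].astype(np.float32),cv2.DIST_HUBER,0,.01,.01).ravel(); print(c,np.degrees(np.arctan2(c[1],c[0])), np.median(jy[m]),Z[m].max())
m=(abs(jx-.085)<.03)&(abs(jy)<.03)&(Z>.125)&(Z<.14); print('saddle',m.sum(),W[m].mean(0),jx[m].mean(),jy[m].mean())
```

```text
[ 0.55300749 -0.28818479  0.25283411] [-1.79983290e+02  7.58895285e-02 -1.61887158e+01] [-2.96656637e+01  1.07315327e+01  1.05951048e+02 -1.60606857e-03
  6.33951139e+01  7.65237834e+01] [ 0.54114926 -0.28407166  0.1175814 ]
682
[ 0.96292955 -0.26975307  0.5567994  -0.29218343] -15.649571 0.0009017403115300278 0.12220278899995951
saddle 733 [ 0.63468345 -0.31454513  0.12951507] 0.08473670455020893 0.0003995634647709187
```

View pics/w1.png

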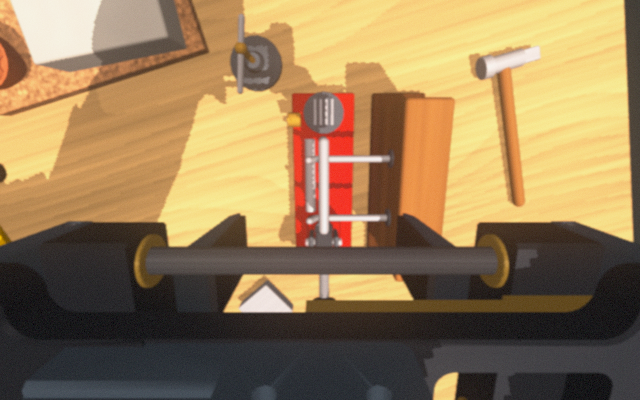

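The wrist view is well aligned. The bar runs vertically at column 323, the hooks are to its right, and the third hand is at (256,62) just beyond the saddle at (323,112). The bar needs only a 3.5 mm correction, then I descend and grip.

Call:
play_rows(series=[0.03, 0.11, 0.65, 0, 0, 0, 91, 0, 0, 0.65, 0, 0, 0, 91, 0, 0, 0.65, 0, 0, 0, 91, 0, 0, 0.65, 0, 0, 0, 91, 0, 0, 0.65, 0, 0, 0, 91, 0, 0, 0.65, 0, 0, 0, 91, 0, 0, 0.65, 0, 0, 0, 91, 0, 0, 0.65, 0, 0, 0, 91])

```text
time: 8.55
tcp_pos: [0.5533, -0.2918, 0.0972]
ee_rot: [-180.0, 0.0, -15.6]
wrist_force: [0.5, 0.4, -0.6]
finger_gap: 0.999
finger_force: 0.0
```

Call:
play_rows(series=[0, 0, 0, 0, 0, 0, 5, 0, 0, 0, 0, 0, 0, 5, 0, 0, 0, 0, 0, 0, 5, 0, 0, 0, 0, 0, 0, 5, 0, 0, 0, 0, 0, 0, 5, 0, 0, 0, 0, 0, 0, 5, 0, 0, 0, 0, 0, 0, 5, 0, 0, 0, 0, 0, 0, 5], newtons=55)

```text
time: 9.35
tcp_pos: [0.5535, -0.2919, 0.0981]
ee_rot: [180.0, -0.0, -15.7]
wrist_force: [0.8, 0.5, 0.1]
finger_gap: 0.332
finger_force: 0.0
```

Call:
play_rows(series=[0, 0, 0, 0, 0, 0, 5, 0, 0, 0, 0, 0, 0, 5, 0, 0, 0, 0, 0, 0, 5, 0, 0, 0, 0, 0, 0, 5, 0, 0, 0, 0, 0, 0, 5, 0, 0, 0, 0, 0, 0, 5], newtons=55)

```text
time: 9.95
tcp_pos: [0.5535, -0.2918, 0.098]
ee_rot: [-180.0, 0.0, -15.7]
wrist_force: [0.1, 0.2, 0.9]
finger_gap: 0.056
finger_force: 0.0
```

Call:
play_rows(series=[0, 0, -0.1, 0, 0, 0, 5, 0, 0, -0.2, 0, 0, 0, 5, 0, 0, -0.2, 0, 0, 0, 5, 0, 0, -0.2, 0, 0, 0, 5, 0, 0, -0.2, 0, 0, 0, 5, 0, 0, -0.2, 0, 0, 0, 5, 0, 0, -0.1, 0, 0, 0, 5, 0, 0, 0, 0, 0, 0, 5])

```text
time: 10.75
tcp_pos: [0.5537, -0.292, 0.1346]
ee_rot: [180.0, -0.0, -15.7]
wrist_force: [0.1, -0.6, 0.6]
finger_gap: 0.058
finger_force: 0.0
```

The gap reads about 5 mm with no force, so the grasp missed. I need to see why.

Run:
```python
from h import *
d=cap('side'); w=cap('wrist'); 
a=cv2.resize(d['frame'][90:220,180:340],(700,569)); b=cv2.resize(w['frame'],(400,250))
cv2.imwrite('pics/g1.png',a)
W=cloud(w); Z=W[...,2]
H,S,V=cv2.split(cv2.cvtColor(w['frame'],cv2.COLOR_BGR2HSV))
red=((H<9)|(H>172))&(S>140)&(Z>.0)&(Z<.1); print('red',red.sum(),np.percentile(Z[red],[10,50,90]))
```

```text
red 5919 [0.03814399 0.03926224 0.04021715]
```

View pics/g1.png

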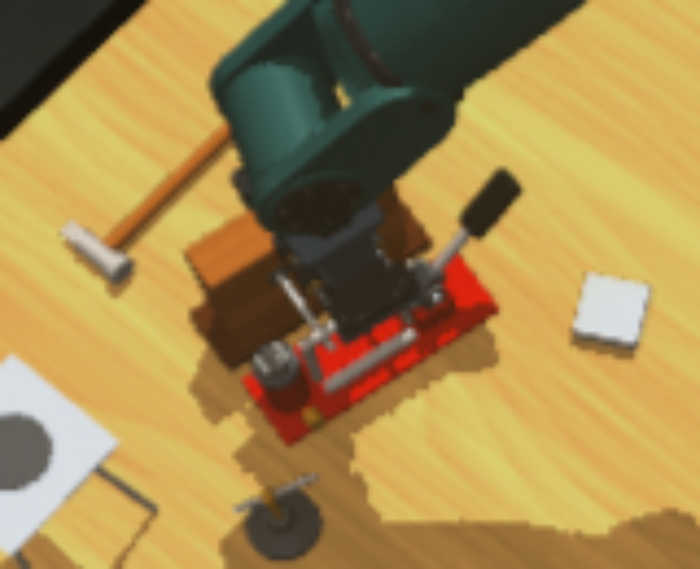

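Run:
```python
from h import *
d=dict(np.load('/tmp/wrist.npz')); cv2.imwrite('pics/w2.png',d['frame'])
s=status.get_obs(); print(s['tcp_pos'],s['ee_rot'],s['wrist_force'],s['ft_torque'],s['finger_gap'],s['finger_force'])
T=np.array(d['camera_from_world']); f=200/np.tan(np.radians(float(d['fov_y']))/2)
for p in ([.5537,-.292,.1346],[.5537,-.292,.1536],[.553,-.292,.12]):
    c=T@np.r_[p,1]; print(p,c[:3].round(3),c[0]/c[2]*f+d['cx'],c[1]/c[2]*f+d['cy'])
```

```text
[ 0.55337332 -0.29178998  0.13392907] [-1.79998592e+02  8.12599021e-03 -1.56785072e+01] [-0.6192776  -0.96795959 -0.11251167] [-0.0304135   0.14660087 -0.03754249] 0.053515996372381004 0.0
[0.5537, -0.292, 0.1346] [-0.     0.018  0.21 ] 320.45310620559576 226.36601833593818
[0.5537, -0.292, 0.1536] [-0.     0.022  0.191] 320.3968690097094 235.6485480258223
[0.553, -0.292, 0.12] [-0.     0.015  0.224] 320.7392206324108 221.12474084306734
```

View pics/w2.png

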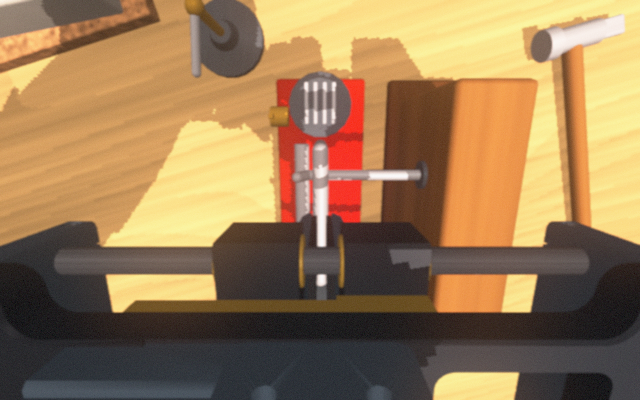

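Run:
```python
from h import *
d=dict(np.load('/tmp/wrist.npz')); W=cloud(d); f=200/np.tan(np.radians(float(d['fov_y']))/2); print(f,d['cx'],d['cy'])
for v in (180,200,210,216,220,224,228,232,236,240,246): print(v,(d['depth'][v,296:348:3]*1000).astype(int))
print((W[200,314:328,2]*1e3).astype(int), (W[228,300:344:3]*1e3).astype(int).tolist())
```

```text
295.2915482089182 321.14785882448797 201.48333267367505
180 [215 215 218 224 286 298 218 217 216 216 217 297 298 298 297 297 298 300]
200 [292 287 287 288 289 303 221 218 219 220 221 303 302 303 303 303 304 303]
210 [294 290 290 290 293 305 223 223 222 223 222 304 306 305 304 305 305 305]
216 [295 291 291 171 170 170 176 174 222 223 175 176 170 170 169 306 306 306]
220 [299 293 162 162 161 163 166 173 223 224 173 167 163 163 162 162 307 306]
224 [ 89  88  88 155 156 161 160 172 224 225 173 160 160 157 156  89  89  90]
228 [ 84  85  87 150 148 152 153 172 224 225 172 154 154 149 149  88  85  85]
232 [ 81  82  88 142 143 147 147 172 224 225 172 148 147 143 143  87  81  83]
236 [ 78  79  81 138 139 142 142 172 224 225 172 142 142 138 138  82  79  78]
240 [ 75  75  81  88 133 137 135 172 226 227 172 138 136 132  87  80  76  76]
246 [73 75 79 84 85 85 85 85 85 85 86 85 84 84 84 79 77 74]
[118 119 119 121 119 119 120 120 120 119 119 119 118 117] [[592, -297, 253], [590, -296, 245], [573, -289, 191], [572, -291, 191], [570, -292, 187], [570, -293, 187], [548, -288, 120], [547, -290, 119], [546, -292, 119], [568, -299, 186], [-9223372036854775808, -9223372036854775808, -9223372036854775808], [569, -303, 193], [569, -304, 192], [568, -306, 191], [589, -308, 253]]<stdin>:4: RuntimeWarning: invalid value encountered in cast
```

Run:
```python
from h import *
d=dict(np.load('/tmp/wrist.npz')); W=cloud(d); 
m=(d['depth']>.12)&(d['depth']<.18)&(np.mgrid[:400,:640][1]>295)&(np.mgrid[:400,:640][1]<346)&(np.mgrid[:400,:640][0]>205)
p=W[m]; print(m.sum(),np.percentile(p[:,2],[0,1,5,20,50]).round(4),p.min(0),p.max(0))
for v in (212,213,214,215,216,218): print(v,[None if np.isnan(z) else int(z*1000) for z in W[v,302:342:2,2]])
d=dict(np.load('/tmp/side.npz')); W=cloud(d)
q=W[(np.hypot(W[...,0]-.5537,W[...,1]+.292)<.03)]; print(np.histogram(q[:,2],bins=np.arange(0,.3,.02)))
```

```text
1319 [0.1635 0.1654 0.1691 0.1784 0.2016] [ 0.53857639 -0.30895787  0.16349359] [ 0.57422221 -0.28566186  0.22447714]
212 [55, 53, 53, 52, 40, 40, 118, 119, 119, 120, 119, 120, 118, 115, 37, 39, 39, 39, 39, 39]
213 [53, 53, 54, 51, 165, 39, 117, 119, 120, 120, 120, 119, 119, 114, 38, 163, 163, 38, 37, 39]
214 [53, 53, 53, 166, 167, 38, 117, 119, 119, 120, 120, 120, 118, 114, 39, 166, 166, 166, 40, 38]
215 [53, 167, 168, 168, 167, 40, 118, 119, 120, 120, 120, 120, 117, 115, 39, 168, 169, 168, 168, 37]
216 [54, 171, 171, 170, 170, 164, 165, 165, 120, 120, 120, 119, 165, 165, 165, 170, 170, 170, 171, 170]
218 [174, 174, 174, 175, 174, 169, 169, 169, 120, 121, 120, 120, 168, 169, 169, 174, 174, 173, 173, 175]
(array([ 0, 41, 69,  0,  0,  5,  1,  0,  0,  1,  1,  0,  0,  0]), array([0.  , 0.02, 0.04, 0.06, 0.08, 0.1 , 0.12, 0.14, 0.16, 0.18, 0.2 ,
       0.22, 0.24, 0.26, 0.28]))
```

The wrist depth shows the real fingertips at z = 0.163 while the reported TCP is 0.134. The fingers therefore end about 30 mm short of the reported TCP, and they closed just above the bar. x and y are centred. From here I'll treat tip = TCP + 30 mm and regrip lower.

Call:
play_rows(series=[0, 0, 0, 0, 0, 0, 50, 0, 0, 0, 0, 0, 0, 50, 0, 0, 0, 0, 0, 0, 50, 0, 0, 0, 0, 0, 0, 50, 0, 0, 0, 0, 0, 0, 50, 0, 0, 0, 0, 0, 0, 50, 0, 0, 0, 0, 0, 0, 50])

```text
time: 11.55
tcp_pos: [0.5535, -0.2918, 0.134]
ee_rot: [-180.0, 0.0, -15.7]
wrist_force: [-0.3, -0.5, 0.8]
finger_gap: 0.547
finger_force: 0.0
```

Call:
play_rows(series=[0, 0, 0.45, 0, 0, 0, 50, 0, 0, 0.45, 0, 0, 0, 50, 0, 0, 0.45, 0, 0, 0, 50, 0, 0, 0.45, 0, 0, 0, 50, 0, 0, 0.45, 0, 0, 0, 50])

```text
time: 12.05
tcp_pos: [0.5531, -0.2917, 0.0649]
ee_rot: [-180.0, 0.0, -15.7]
wrist_force: [0.3, 0.2, -0.7]
finger_gap: 0.553
finger_force: 0.0
```

Call:
play_rows(series=[0, 0, 0, 0, 0, 0, 5, 0, 0, 0, 0, 0, 0, 5, 0, 0, 0, 0, 0, 0, 5, 0, 0, 0, 0, 0, 0, 5, 0, 0, 0, 0, 0, 0, 5, 0, 0, 0, 0, 0, 0, 5, 0, 0, 0, 0, 0, 0, 5, 0, 0, 0, 0, 0, 0, 5], newtons=55)

```text
time: 12.85
tcp_pos: [0.5538, -0.2919, 0.067]
ee_rot: [180.0, -0.0, -15.7]
wrist_force: [-0.3, 0.6, 6.1]
finger_gap: 0.117
finger_force: 55.0
```

Gripped: 55 N with a gap of about 11 mm. Now lifting 36 mm.

Call:
play_rows(series=[0, 0, -0.1, 0, 0, 0, 5, 0, 0, -0.15, 0, 0, 0, 5, 0, 0, -0.2, 0, 0, 0, 5, 0, 0, -0.2, 0, 0, 0, 5, 0, 0, -0.2, 0, 0, 0, 5, 0, 0, -0.2, 0, 0, 0, 5, 0, 0, -0.15, 0, 0, 0, 5, 0, 0, 0, 0, 0, 0, 5])

```text
time: 13.65
tcp_pos: [0.5538, -0.2921, 0.1033]
ee_rot: [180.0, -0.1, -15.7]
wrist_force: [0.5, -0.2, -9.7]
finger_gap: 0.122
finger_force: 55.0
```

Run:
```python
from h import *
d=cap('wrist','w3.png'); W=cloud(d); Z=W[...,2]
H,S,V=cv2.split(cv2.cvtColor(d['frame'],cv2.COLOR_BGR2HSV))
m=((H<9)|(H>172))&(S>140)&(Z>.05)&(Z<.11)&(W[...,0]>.5); p=W[m]; print(m.sum(),np.median(p[:,2]))
A=np.c_[p[:,:2]-[.553,-.292],np.ones(len(p))]; print(np.linalg.lstsq(A,p[:,2],rcond=None)[0])
s=status.get_obs(); print(s['wrist_force'],s['finger_gap'])
```

```text
7109 0.07558611224305498
[0.0045977  0.00755023 0.07552253]
[ 0.45657757  0.16718897 -8.51332326] 0.11690839400966387
```

Lifted level, underside at 0.065. Next I draw it out along tool -y, drifting toward -x past the third hand, then lift.

Call:
play_rows(series=[0, -0.3, 0, 0, 0, 0, 5, 0, -0.35, 0, 0, 0, 0, 5, 0, -0.35, 0, 0, 0, 0, 5, -0.16, -0.4, 0, 0, 0, 0, 5, -0.16, -0.5, 0, 0, 0, 0, 5, -0.16, -0.5, 0, 0, 0, 0, 5, -0.16, -0.5, 0, 0, 0, 0, 5, -0.16, -0.4, 0, 0, 0, 0, 5, 0, -0.2, 0, 0, 0, 0, 5, 0, 0, 0, 0, 0, 0, 5])

```text
time: 14.7
tcp_pos: [0.559, -0.1835, 0.1027]
ee_rot: [180.0, -0.0, -15.6]
wrist_force: [0.5, -0.5, -8.6]
finger_gap: 0.119
finger_force: 55.0
```

Call:
play_rows(series=[0, 0, -0.2, 0, 0, 0, 5, 0, 0, -0.4, 0, 0, 0, 5, 0, 0, -0.4, 0, 0, 0, 5, 0, 0, -0.4, 0, 0, 0, 5, 0, 0, -0.4, 0, 0, 0, 5, 0, 0, -0.2, 0, 0, 0, 5])

```text
time: 15.3
tcp_pos: [0.5593, -0.1846, 0.1644]
ee_rot: [180.0, -0.1, -15.7]
wrist_force: [-0.5, -0.2, -8.9]
finger_gap: 0.117
finger_force: 55.0
```

Call:
play_rows(series=[0.05, -0.3, 0, 0, 0, 0, 5, 0.07, -0.5, 0, 0, 0, 0, 5, 0.07, -0.6, 0, 0, 0, 0, 5, 0.07, -0.6, 0, 0, 0, 0, 5, 0.07, -0.6, 0, 0, 0, 0, 5, 0.07, -0.6, 0, 0, 0, 0, 5, 0.07, -0.5, 0, 0, 0, 0, 5, 0.05, -0.4, 0, 0, 0, 0, 5, 0.03, -0.24, 0, 0, 0, 0, 5])

```text
time: 16.2
tcp_pos: [0.6102, -0.0622, 0.1624]
ee_rot: [-180.0, 0.0, -15.6]
wrist_force: [-0.2, -0.9, -8.0]
finger_gap: 0.113
finger_force: 55.0
```

Call:
play_rows(series=[0, 0, 0, 0, 0, -0.4, 5, 0, 0, 0, 0, 0, -0.8, 5, 0, 0, 0, 0, 0, -1, 5, 0, 0, 0, 0, 0, -1, 5, 0, 0, 0, 0, 0, -1, 5, 0, 0, 0, 0, 0, -1, 5, 0, 0, 0, 0, 0, -1, 5, 0, 0, 0, 0, 0, -1, 5])

```text
time: 17.0
tcp_pos: [0.6098, -0.0635, 0.1625]
ee_rot: [-180.0, 0.0, 20.5]
wrist_force: [-0.1, -0.1, -8.3]
finger_gap: 0.119
finger_force: 55.0
```

Call:
play_rows(series=[0, 0, 0, 0, 0, -1, 5, 0, 0, 0, 0, 0, -1, 5, 0, 0, 0, 0, 0, -1, 5, 0, 0, 0, 0, 0, -1, 5, 0, 0, 0, 0, 0, -1, 5, 0, 0, 0, 0, 0, -1, 5, 0, 0, 0, 0, 0, -1, 5, 0, 0, 0, 0, 0, -1, 5])

```text
time: 17.8
tcp_pos: [0.6098, -0.0635, 0.1625]
ee_rot: [-180.0, 0.0, 60.5]
wrist_force: [0.2, 0.0, -8.1]
finger_gap: 0.12
finger_force: 55.0
```

Call:
play_rows(series=[0, 0, 0, 0, 0, -1, 5, 0, 0, 0, 0, 0, -1, 5, 0, 0, 0, 0, 0, -1, 5, 0, 0, 0, 0, 0, -1, 5, 0, 0, 0, 0, 0, -1, 5, 0, 0, 0, 0, 0, -1, 5, 0, 0, 0, 0, 0, -0.8, 5, 0, 0, 0, 0, 0, -0.4, 5, 0, 0, 0, 0, 0, 0, 5])

```text
time: 18.7
tcp_pos: [0.6098, -0.0635, 0.1625]
ee_rot: [-180.0, 0.0, 96.3]
wrist_force: [-0.5, 0.0, -8.6]
finger_gap: 0.123
finger_force: 55.0
```

```bash
cat > j.py <<'E'
from h import *
# jack + lift-point measurement
s=status.get_obs(); print(s['tcp_pos'].round(4),s['ee_rot'].round(2),s['wrist_force'].round(1))
T=s['tcp_pos']
for n in ('wrist','side','top'):
    d=cap(n); W=cloud(d); Z=W[...,2]; H,S,V=cv2.split(cv2.cvtColor(d['frame'],cv2.COLOR_BGR2HSV))
    red=((H<9)|(H>172))&(S>140); r=np.hypot(W[...,0]-T[0],W[...,1]-T[1])
    zb=T[2]-.028
    m=red&(r<.14)&(abs(Z-zb)<.02); p=W[m]
    if len(p)>50:
        R=cv2.minAreaRect((p[:,:2]*1000).astype(np.float32)); z=np.median(p[:,2])
        A=np.c_[p[:,:2]-T[:2],np.ones(len(p))]; print(n,'base',len(p),np.round(R[0],1),np.round(R[1],1),round(R[2],1),'topz',z.round(4),'slope',np.linalg.lstsq(A,p[:,2],rcond=None)[0].round(3))
    m=red&(np.hypot(W[...,0]-.5875,W[...,1]-.1207)<.022)&(Z>.108)&(Z<.13); p=W[m]
    if len(p)>10: print(n,'disc',len(p),p.mean(0).round(4),((p.max(0)+p.min(0))/2).round(4))
    a=np.radians(s['ee_rot'][2]); sad=T[:2]+.085*np.array([np.cos(a),np.sin(a)])
    m=(np.hypot(W[...,0]-sad[0],W[...,1]-sad[1])<.028)&(abs(Z-(zb+.09))<.006)&(S<90)
    p=W[m]
    if len(p)>10: print(n,'saddle exp',sad.round(4),'got',p.mean(0).round(4),((p.max(0)+p.min(0))/2).round(4),len(p))
E
python3 j.py
```

```text
[ 0.6098 -0.0635  0.1625] [-179.99    0.     96.33] [-0.5  0.  -8.6]
wrist base 7502 [604.3 -11.4] [ 82.9 118.4] 6.1 topz 0.1347 slope [-0.008 -0.     0.135]
wrist saddle exp [0.6004 0.021 ] got [0.6015 0.0186 0.2249] [0.6014 0.0183 0.2238] 4269
side base 561 [612.7 -74.8] [ 82.9 243.3] 6.4 topz 0.1345 slope [-0.008  0.003  0.135]
side disc 28 [0.5872 0.1212 0.1176] [0.5864 0.1211 0.1172]
side saddle exp [0.6004 0.021 ] got [0.603  0.0172 0.2245] [0.6021 0.0159 0.2249] 56
top base 282 [610.7 -74.3] [ 82.9 243.5] 6.0 topz 0.1351 slope [-0.007 -0.     0.135]
top disc 40 [0.587  0.1207 0.1189] [0.5869 0.1203 0.1186]
top saddle exp [0.6004 0.021 ] got [0.6    0.0237 0.2253] [0.5993 0.0243 0.2241] 37
```

The jack is level with its underside at 0.125 and its saddle at (0.6015, 0.018). I'll lower it to 5 mm above the bench and then check.

Call:
play_rows(series=[0, 0, 0.3, 0, 0, -0.12, 5, 0, 0, 0.5, 0, 0, 0, 5, 0, 0, 0.6, 0, 0, 0, 5, 0, 0, 0.6, 0, 0, 0, 5, 0, 0, 0.6, 0, 0, 0, 5, 0, 0, 0.6, 0, 0, 0, 5, 0, 0, 0.5, 0, 0, 0, 5, 0, 0, 0.2, 0, 0, 0, 5, 0, 0, 0.1, 0, 0, 0, 5, 0, 0, 0, 0, 0, 0, 5])

```text
time: 19.85
tcp_pos: [0.6099, -0.0634, 0.0425]
ee_rot: [-180.0, -0.0, 96.9]
wrist_force: [-0.1, -0.3, -7.8]
finger_gap: 0.117
finger_force: 55.0
```

```bash
python3 j.py
```

```text
[ 0.6099 -0.0634  0.0425] [-180.     -0.     96.92] [-0.1 -0.3 -7.8]
wrist base 7463 [603.6 -11.5] [ 82.9 118.8] 7.1 topz 0.0146 slope [-0.007 -0.001  0.015]
wrist saddle exp [0.5997 0.021 ] got [0.6008 0.0186 0.1049] [0.6007 0.0183 0.1037] 4261
side base 506 [612.9 -73.9] [ 83.7 242. ] 7.1 topz 0.015 slope [0.013 0.    0.015]
side disc 28 [0.5873 0.1212 0.1177] [0.5873 0.1209 0.1165]
side saddle exp [0.5997 0.021 ] got [0.6022 0.0167 0.1044] [0.6027 0.0154 0.105 ] 51
top base 223 [611.8 -74.2] [ 81.  245.8] 5.6 topz 0.0159 slope [-0.027 -0.005  0.015]
top disc 41 [0.5868 0.1205 0.1189] [0.5874 0.1203 0.1187]
top saddle exp [0.5997 0.021 ] got [0.6009 0.0237 0.1056] [0.6001 0.0242 0.1041] 32
```

Call:
play_rows(series=[0.2, -0.04, 0, 0, 0, 0, 5, 0.45, 0, 0, 0, 0, 0, 5, 0.45, 0, 0, 0, 0, 0, 5, 0.45, 0, 0, 0, 0, 0, 5, 0.45, 0, 0, 0, 0, 0, 5, 0.45, 0, 0, 0, 0, 0, 5, 0.45, 0, 0, 0, 0, 0, 5, 0.34, 0, 0, 0, 0, 0, 5, 0.2, 0, 0, 0, 0, 0, 5, 0, 0, 0, 0, 0, 0, 5])

```text
time: 21.0
tcp_pos: [0.5961, 0.0396, 0.0425]
ee_rot: [-180.0, -0.0, 97.0]
wrist_force: [-0.0, -0.3, -8.4]
finger_gap: 0.119
finger_force: 55.0
```

```bash
python3 j.py
python3 - <<'E'
import numpy as np,cv2
a=np.load('/tmp/wrist.npz')['frame']; b=np.load('/tmp/side.npz')['frame'][150:290,250:400]
cv2.imwrite('pics/p1.png',np.hstack([cv2.resize(a[:250],(480,300))[:, :],cv2.resize(b,(320,300))]))
E
```

```text
[0.5961 0.0396 0.0425] [-180.     -0.     96.96] [-0.  -0.3 -8.4]
wrist base 4669 [593.4  62.7] [82.7 60. ] 7.0 topz 0.0146 slope [-0.007  0.     0.015]
wrist disc 3324 [0.5871 0.1221 0.1184] [0.5872 0.1218 0.1181]
side base 418 [597.2  22.3] [ 88.4 230.8] 6.5 topz 0.0144 slope [-0.01   0.002  0.015]
side disc 28 [0.5874 0.1213 0.1184] [0.5872 0.1213 0.118 ]
top base 234 [608.6 -57.5] [85.2 69.9] 7.6 topz 0.0149 slope [-0.031  0.019  0.017]
```

View pics/p1.png

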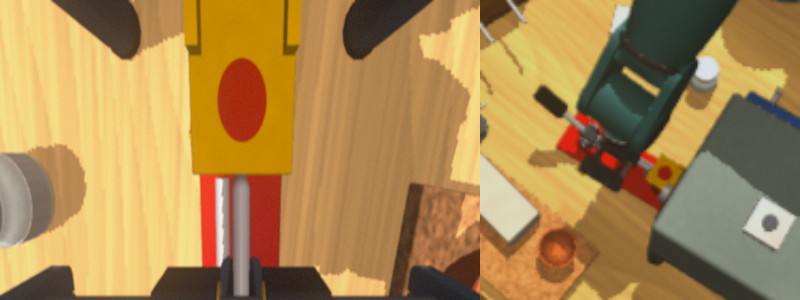

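In the left view the lug and red disc are centred over the jack axis. Wrist-camera figures: disc (0.5871, 0.1220), saddle (0.5870, 0.1216). I'll set it down and release.

Call:
play_rows(series=[0, 0, 0.05, 0, 0, 0, 5, 0, 0, 0.05, 0, 0, 0, 5, 0, 0, 0.05, 0, 0, 0, 5, 0, 0, 0.02, 0, 0, 0, 5, 0, 0, 0, 0, 0, 0, 5])

```text
time: 21.65
tcp_pos: [0.596, 0.0387, 0.0378]
ee_rot: [-180.0, 0.0, 96.9]
wrist_force: [-4.7, -2.0, 1.4]
finger_gap: 0.119
finger_force: 55.0
```

Call:
play_rows(series=[0, 0, 0, 0, 0, 0, 45, 0, 0, 0, 0, 0, 0, 45, 0, 0, 0, 0, 0, 0, 45, 0, 0, 0, 0, 0, 0, 45, 0, 0, 0, 0, 0, 0, 45, 0, 0, 0, 0, 0, 0, 45])

```text
time: 22.25
tcp_pos: [0.5963, 0.0389, 0.0375]
ee_rot: [180.0, 0.0, 96.9]
wrist_force: [-0.2, -0.1, -0.3]
finger_gap: 0.493
finger_force: 0.0
```

Call:
play_rows(series=[0, 0, -0.3, 0, 0, 0, 45, 0, 0, -0.6, 0, 0, 0, 45, 0, 0, -0.8, 0, 0, 0, 45, 0, 0, -0.9, 0, 0, 0, 45, 0, 0, -0.9, 0, 0, 0, 45, 0, 0, -0.9, 0, 0, 0, 45, 0, 0, -0.6, 0, 0, 0, 45])

```text
time: 22.95
tcp_pos: [0.5968, 0.039, 0.1902]
ee_rot: [179.9, 0.0, 96.9]
wrist_force: [0.9, -0.5, -0.3]
finger_gap: 0.489
finger_force: 0.0
```

Call:
play_rows(series=[-0.3, 0, 0, 0, 0, 0, 0, -0.6, 0, 0, 0, 0, 0, 0, -0.8, 0, 0, 0, 0, 0, 0, -0.8, 0, 0, 0, 0, 0, 0, -0.8, 0, 0, 0, 0, 0, 0, -0.8, 0, 0, 0, 0, 0, 0, -0.7, 0, 0, 0, 0, 0, 0, -0.4, 0, 0, 0, 0, 0, 0, 0, 0, 0, 0, 0, 0, 0], newtons=20)

```text
time: 23.85
tcp_pos: [0.6145, -0.1176, 0.1865]
ee_rot: [-179.9, -0.0, 96.8]
wrist_force: [0.3, 0.3, 0.2]
finger_gap: 0.005
finger_force: 0.0
```

Run:
```python
from h import *
s=status.get_obs(); print(s['tcp_pos'].round(4),s['finger_gap'])
O=np.array([.5972,.0368]); a=np.radians(96.9); ex=np.array([np.cos(a),np.sin(a)]); ey=np.array([-ex[1],ex[0]])
for n in ('wrist','side','top'):
    d=cap(n); W=cloud(d); Z=W[...,2]; H,S,V=cv2.split(cv2.cvtColor(d['frame'],cv2.COLOR_BGR2HSV))
    D=W[...,:2]-O; jx=D@ex; jy=D@ey; red=((H<9)|(H>172))&(S>140)
    b=red&(abs(Z-.01)<.012)&(jx>-.16)&(jx<.14)&(abs(jy)<.06); p=W[b]
    if len(p)>40: R=cv2.minAreaRect((np.c_[jx[b],jy[b]]*1000).astype(np.float32)); print(n,'base',len(p),np.round(R[0],1),np.round(R[1],1),round(R[2],1))
    br=(abs(jx)<.035)&(abs(jy)<.012)&(Z>.08)&(Z<.1)
    if br.sum()>20: c=cv2.fitLine(np.c_[jx[br],jy[br]].astype(np.float32),cv2.DIST_HUBER,0,.01,.01).ravel(); print(n,'bar',br.sum(),c.round(4),Z[br].max().round(3))
    g=(jx<-.115)&(jx>-.21)&(abs(jy)<.03)&(Z>.09)&(Z<.172)&(V<110)&(S<120)
    if g.sum()>30: print(n,'grip',g.sum(),[(f(q[g])*1e3).round(0) for q in(jx,jy,Z) for f in(np.min,np.median,np.max)], np.polyfit(jx[g],Z[g],1).round(3))
    k=red&(np.hypot(W[...,0]-.5875,W[...,1]-.1207)<.022)&(Z>.108)&(Z<.13); p=W[k]
    if len(p)>10: print(n,'disc jack frame',jx[k].mean().round(4),jy[k].mean().round(4))
cv2.imwrite('pics/p2.png',np.load('/tmp/wrist.npz')['frame'])
```

```text
[ 0.6145 -0.1176  0.1865] 0.004898700691740499
wrist base 6655 [-38.    0.6] [181.6  82.4] 0.0
wrist bar 894 [ 1.0e+00  5.7e-03 -5.7e-03  8.0e-04] 0.093
wrist grip 963 [np.float64(-183.0), np.float64(-146.0), np.float64(-126.0), np.float64(-13.0), np.float64(3.0), np.float64(15.0), np.float64(114.0), np.float64(132.0), np.float64(156.0)] [-0.808  0.014]
side base 655 [-15.2  -0.7] [ 83.1 231. ] 90.0
side bar 55 [ 1.0e+00  4.2e-03 -1.5e-03 -5.0e-04] 0.097
side grip 65 [np.float64(-181.0), np.float64(-151.0), np.float64(-128.0), np.float64(-14.0), np.float64(1.0), np.float64(11.0), np.float64(109.0), np.float64(135.0), np.float64(158.0)] [-0.803  0.012]
side disc jack frame 0.0851 -0.0004
top base 540 [15.1  1.7] [195.7  84.9] 0.1
top bar 71 [ 1.0e+00  8.8e-03 -1.0e-04  4.0e-03] 0.096
top disc jack frame 0.0845 0.0001
```

View pics/p2.png

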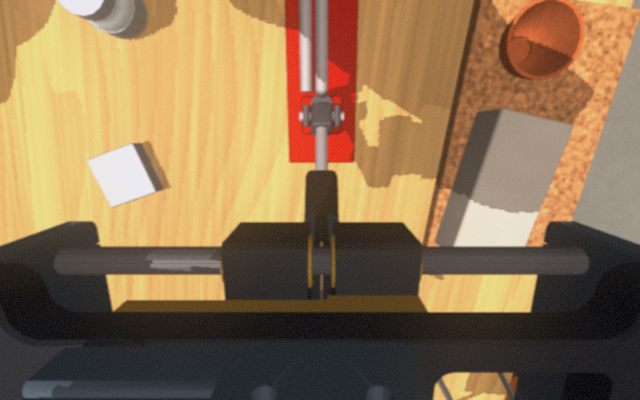

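The jack stands correctly: its rear edge is within 1 mm of expected and the disc is at jack x 84.8, y 0. The handle is sloped as expected and the closed fingertips are above the grip at about (320,215). I'll tilt the tool 40° so it is perpendicular to the handle.

Call:
play_rows(series=[0, 0, 0, 0, -1, 0, 0, 0, 0, 0, 0, -1, 0, 0, 0, 0, 0, 0, -1, 0, 0, 0, 0, 0, 0, -1, 0, 0, 0, 0, 0, 0, -1, 0, 0, 0, 0, 0, 0, -1, 0, 0, 0, 0, 0, 0, -1, 0, 0, 0, 0, 0, 0, -1, 0, 0, 0, 0, 0, 0, 0, 0, 0])

```text
time: 24.9
tcp_pos: [0.6142, -0.114, 0.186]
ee_rot: [-179.8, 40.1, 97.2]
wrist_force: [-0.1, -0.4, -0.6]
finger_gap: 0.004
finger_force: 0.0
```

```bash
cat > t.py <<'E'
from h import *
from scipy.spatial.transform import Rotation as R
s=status.get_obs(); M=R.from_euler('xyz',s['ee_rot'],degrees=True).as_matrix()
O=np.array([.5972,.0368]); a=np.radians(96.9); ex=np.array([np.cos(a),np.sin(a),0]); ey=np.array([-ex[1],ex[0],0]); ez=np.array([0,0,1.])
J=np.stack([ex,ey,ez]); o=np.r_[O,0]
tip=s['tcp_pos']-.030*M[:,2]
th=np.arctan2(*(J@-M[:,2])[[0,2]])
print('t',s['time'],'q',s['q'].round(1),'tip jack',(J@(tip-o)*1e3).round(1),'theta',th.round(3),'F',s['wrist_force'].round(1))
def goal(th,clear): # where the tip should be, tool-frame units
    g=np.array([-75-105*np.cos(th)+(9+clear)*np.sin(th),0,62+105*np.sin(th)+(9+clear)*np.cos(th)])/1e3
    return (M.T@(J.T@g+o-tip))/.03
print('to 10 clear',goal(th,10).round(3),'to contact',goal(th,0).round(3))
print('tool y in jack',(J@M[:,1]).round(3))
E
python3 t.py
```

```text
t 24.9 q [  5.1  17.7 113.4 -48.8  58.8  28.1] tip jack [-132.4    1.3  209. ] theta 0.699 F [-0.1 -0.4 -0.6]
to 10 clear [1.118 0.047 1.883] to contact [1.118 0.046 2.217]
tool y in jack [ 0.003 -1.    -0.002]
```

Call:
play_rows(series=[0.22, 0.01, 0.38, 0, 0, 0, 0, 0.22, 0.01, 0.38, 0, 0, 0, 0, 0.22, 0.01, 0.38, 0, 0, 0, 0, 0.22, 0.01, 0.38, 0, 0, 0, 0, 0.23, 0.01, 0.36, 0, 0, 0, 0, 0, 0, 0, 0, 0, 0, 0])

```text
time: 25.5
tcp_pos: [0.6167, -0.1269, 0.1207]
ee_rot: [-179.8, 40.0, 97.0]
wrist_force: [0.2, 0.4, -0.3]
finger_gap: 0.01
finger_force: 0.0
```

Call:
play_rows(series=[0, 0, 0.09, 0, 0, 0, 0, 0, 0, 0.09, 0, 0, 0, 0, 0, 0, 0.09, 0, 0, 0, 0, 0, 0, 0.05, 0, 0, 0, 0, 0, 0, 0, 0, 0, 0, 0])

```text
time: 26.0
tcp_pos: [0.6187, -0.1327, 0.1157]
ee_rot: [180.0, 40.0, 96.9]
wrist_force: [1.0, -0.8, 2.7]
finger_gap: 0.004
finger_force: 0.6
```

```bash
python3 t.py
```

```text
t 26.0 q [  3.3  24.1 113.9 -53.1  53.4  33.8] tip jack [-151.5   -0.9  138.7] theta 0.698 F [ 1.  -0.8  2.7]
to 10 clear [ 0.098 -0.031 -0.316] to contact [ 0.098 -0.032  0.018]
tool y in jack [ 0. -1.  0.]
```

Contact at about 2.7 N. First pump, following the handle's arc.

Call:
play_rows(series=[0.03, 0, 0.13, 0, 0.43, 0, 0, 0.03, 0, 0.13, 0, 0.43, 0, 0, 0.03, 0, 0.13, 0, 0.43, 0, 0, 0.03, 0, 0.13, 0, 0.43, 0, 0, 0.03, 0, 0.13, 0, 0.43, 0, 0, 0.03, 0, 0.13, 0, 0.43, 0, 0])

```text
time: 26.6
tcp_pos: [0.6198, -0.1412, 0.0935]
ee_rot: [180.0, 27.0, 96.9]
wrist_force: [-1.1, 2.1, 1.7]
finger_gap: 0.006
finger_force: 1.1
```

Call:
play_rows(series=[0.03, 0, 0.13, 0, 0.43, 0, 0, 0.03, 0, 0.13, 0, 0.43, 0, 0, 0.03, 0, 0.13, 0, 0.43, 0, 0, 0.03, 0, 0.13, 0, 0.43, 0, 0, 0.03, 0, 0.13, 0, 0.43, 0, 0])

```text
time: 27.1
tcp_pos: [0.6204, -0.1447, 0.0747]
ee_rot: [180.0, 16.3, 96.9]
wrist_force: [-6.0, 3.9, 15.6]
finger_gap: 0.005
finger_force: 8.1
```

```bash
python3 t.py
python3 - <<'E'
from h import *
for n in('side','top'):
    d=cap(n); W=cloud(d); q=W[(W[...,2]>.285)&(W[...,2]<.335)&(abs(W[...,0]-.56)<.12)&(abs(W[...,1]-.29)<.11)]
    A=np.c_[q[:,:2]-[.56,.29],np.ones(len(q))]; c=np.linalg.lstsq(A,q[:,2],rcond=None)[0]; print(n,'kiln top plane',c.round(4))
E
```

```text
t 27.1 q [ -7.9  23.7 112.1 -23.7  42.4   2.5] tip jack [-174.5   -1.2  103.5] theta 0.285 F [-6.   3.9 15.6]
to 10 clear [ 0.072 -0.04  -0.238] to contact [ 0.072 -0.04   0.095]
tool y in jack [ 0.    -1.     0.001]
side kiln top plane [ 0.008  -0.0115  0.3062]
top kiln top plane [ 0.0078 -0.0117  0.307 ]
```

Call:
play_rows(series=[0.03, -0.01, 0.14, 0, 0.43, 0, 0, 0.03, -0.01, 0.14, 0, 0.43, 0, 0, 0.03, -0.01, 0.14, 0, 0.43, 0, 0, 0.03, -0.01, 0.14, 0, 0.43, 0, 0, 0.03, 0, 0.14, 0, 0.43, 0, 0])

```text
time: 27.7
tcp_pos: [0.6204, -0.1452, 0.0539]
ee_rot: [179.8, 5.6, 96.9]
wrist_force: [-3.2, -0.1, 17.7]
finger_gap: 0.007
finger_force: 8.4
```

```bash
cat > k.py <<'E'
from h import *
from h import *
O=np.array([.5972,.0368]); a=np.radians(96.9); ex=np.array([np.cos(a),np.sin(a)]); ey=np.array([-ex[1],ex[0]])
for n in('side','top'):
    d=cap(n); W=cloud(d); q=W[(W[...,2]>.285)&(W[...,2]<.335)&(abs(W[...,0]-.56)<.12)&(abs(W[...,1]-.29)<.11)]
    A=np.c_[q[:,:2]-[.56,.29],np.ones(len(q))]; c=np.linalg.lstsq(A,q[:,2],rcond=None)[0]; print(n,'kiln top plane',c.round(4))
    Z=W[...,2];H,S,V=cv2.split(cv2.cvtColor(d['frame'],cv2.COLOR_BGR2HSV)); D=W[...,:2]-O; jx=D@ex; jy=D@ey; red=((H<9)|(H>172))&(S>140)
    b=red&(abs(Z-.01)<.012)&(jx>-.16)&(jx<.14)&(abs(jy)<.06)
    if b.sum()>40: R=cv2.minAreaRect((np.c_[jx[b],jy[b]]*1000).astype(np.float32)); print(n,'base',b.sum(),np.round(R[0],1),np.round(R[1],1),round(R[2],1))
    k=red&(np.hypot(W[...,0]-.5875,W[...,1]-.1207)<.025)&(Z>.108)&(Z<.15)
    if k.sum()>10: print(n,'disc',W[k].mean(0).round(4),k.sum())
E
python3 t.py; python3 k.py
```

```text
t 27.7 q [-12.8  25.6 110.5  -7.8  42.1 -14.1] tip jack [-180.6   -1.1   83.7] theta 0.098 F [-3.2 -0.1 17.7]
to 10 clear [ 0.074 -0.036 -0.256] to contact [ 0.074 -0.037  0.077]
tool y in jack [ 0.001 -1.     0.003]
side kiln top plane [ 0.011  -0.0346  0.3091]
side base 669 [-11.5   0.3] [ 84.5 237.7] 89.9
side disc [0.5883 0.1215 0.1308] 29
top kiln top plane [ 0.0112 -0.0348  0.3098]
top base 537 [11.1  0.7] [204.6  84.6] 0.3
top disc [0.5864 0.122  0.1306] 39
```

The lug is up 12 mm and the jack is steady. Now right back up.

Call:
play_rows(series=[-0.024, 0, -0.13, 0, -0.43, 0, 0, -0.024, 0, -0.13, 0, -0.43, 0, 0, -0.024, 0, -0.13, 0, -0.43, 0, 0, -0.024, 0, -0.13, 0, -0.43, 0, 0, -0.024, 0, -0.13, 0, -0.43, 0, 0, -0.024, 0, -0.13, 0, -0.43, 0, 0, -0.024, 0, -0.13, 0, -0.43, 0, 0, -0.024, 0, -0.13, 0, -0.43, 0, 0])

```text
time: 28.6
tcp_pos: [0.6201, -0.1435, 0.0854]
ee_rot: [179.8, 22.9, 96.9]
wrist_force: [-0.7, 1.8, 10.9]
finger_gap: 0.005
finger_force: 5.1
```

Call:
play_rows(series=[-0.024, 0, -0.14, 0, -0.43, 0, 0, -0.024, 0, -0.14, 0, -0.43, 0, 0, -0.024, 0, -0.14, 0, -0.43, 0, 0, -0.024, 0, -0.14, 0, -0.43, 0, 0, -0.024, 0, -0.14, 0, -0.43, 0, 0, -0.024, 0, -0.14, 0, -0.43, 0, 0, -0.024, 0, -0.14, 0, -0.43, 0, 0, -0.024, 0, -0.14, 0, -0.43, 0, 0, 0, 0, -0.1, 0, 0, 0, 0, 0, 0, 0, 0, 0, 0, 0])

```text
time: 29.6
tcp_pos: [0.6172, -0.1292, 0.118]
ee_rot: [180.0, 39.9, 96.9]
wrist_force: [0.9, -0.7, 0.4]
finger_gap: 0.008
finger_force: 0.0
```

```bash
python3 t.py; python3 k.py
```

```text
t 29.6 q [  3.6  23.8 114.1 -52.8  53.6  33.7] tip jack [-147.9    0.2  141. ] theta 0.697 F [ 0.9 -0.7  0.4]
to 10 clear [ 0.054  0.006 -0.176] to contact [0.054 0.005 0.157]
tool y in jack [ 0.001 -1.     0.   ]
side kiln top plane [0.0057 0.0031 0.3043]
side base 501 [-18.2  -0.3] [ 83.4 226.6] 89.5
side disc [0.5877 0.1169 0.1169] 27
top kiln top plane [0.0065 0.0037 0.305 ]
top base 50 [-79.6  18.4] [95.9 24.2] 16.5
```

The feet stand again (top-plane slope is back to +0.003). Now the final full stroke.

Call:
play_rows(series=[0.03, 0, 0.08, 0, 0, 0, 0, 0.02, 0, 0.06, 0, 0, 0, 0, 0.03, 0, 0.13, 0, 0.43, 0, 0, 0.03, 0, 0.13, 0, 0.43, 0, 0, 0.03, 0, 0.13, 0, 0.43, 0, 0, 0.03, 0, 0.13, 0, 0.43, 0, 0, 0.03, 0, 0.13, 0, 0.43, 0, 0, 0.03, 0, 0.13, 0, 0.43, 0, 0])

```text
time: 30.5
tcp_pos: [0.6182, -0.14, 0.091]
ee_rot: [180.0, 27.0, 96.9]
wrist_force: [-2.2, 2.6, 1.8]
finger_gap: 0.005
finger_force: 1.5
```

Call:
play_rows(series=[0.03, 0, 0.13, 0, 0.43, 0, 0, 0.03, 0, 0.13, 0, 0.43, 0, 0, 0.03, 0, 0.13, 0, 0.43, 0, 0, 0.03, 0, 0.13, 0, 0.43, 0, 0, 0.03, 0, 0.13, 0, 0.43, 0, 0, 0.03, 0, 0.13, 0, 0.43, 0, 0, 0.03, 0, 0.13, 0, 0.43, 0, 0])

```text
time: 31.2
tcp_pos: [0.6187, -0.1437, 0.0642]
ee_rot: [180.0, 12.0, 96.9]
wrist_force: [-7.3, 5.6, 17.1]
finger_gap: 0.006
finger_force: 8.7
```

Call:
play_rows(series=[0.03, 0, 0.13, 0, 0.43, 0, 0, 0.03, 0, 0.13, 0, 0.43, 0, 0, 0.03, 0, 0.13, 0, 0.43, 0, 0, 0.03, 0, 0.13, 0, 0.43, 0, 0, 0.03, 0, 0.13, 0, 0.43, 0, 0])

```text
time: 31.7
tcp_pos: [0.6186, -0.1422, 0.0445]
ee_rot: [180.0, 1.2, 96.9]
wrist_force: [-7.6, 1.4, 18.3]
finger_gap: 0.006
finger_force: 8.8
```

```bash
python3 t.py; python3 k.py
```

```text
t 31.7 q [-14.5  26.7 109.9  -1.7  42.9 -20.2] tip jack [-179.6    0.2   74.5] theta 0.021 F [-7.6  1.4 18.3]
to 10 clear [-0.005  0.008 -0.29 ] to contact [-0.005  0.008  0.043]
tool y in jack [-0. -1.  0.]
side kiln top plane [ 0.0137 -0.0475  0.3104]
side base 661 [-12.9  -0.5] [ 82.8 236.1] 89.9
side disc [0.5883 0.1177 0.1329] 27
top kiln top plane [ 0.0129 -0.0478  0.3111]
top base 599 [-1.2  1.4] [229.6  84.8] 0.4
top disc [0.5876 0.1178 0.1337] 40
```

Call:
play_rows(series=[0.02, -0.01, 0.13, 0, 0.43, 0, 0, 0.02, -0.01, 0.11, 0, 0.3, 0, 0, 0, 0, 0.03, 0, 0, 0, 0, 0, 0, 0, 0, 0, 0, 0])

```text
time: 32.2
tcp_pos: [0.6184, -0.141, 0.0366]
ee_rot: [179.9, -2.4, 96.9]
wrist_force: [-4.8, 3.3, 19.3]
finger_gap: 0.006
finger_force: 9.3
```

```bash
python3 t.py; python3 k.py
```

```text
t 32.2 q [-16.   27.8 109.3   3.2  43.8 -25.2] tip jack [-180.3    0.3   66.6] theta -0.041 F [-4.8  3.3 19.3]
to 10 clear [ 0.001  0.011 -0.336] to contact [ 0.001  0.01  -0.002]
tool y in jack [-0.    -1.     0.001]
side kiln top plane [ 0.0132 -0.0574  0.3115]
side base 665 [-13.1  -0.5] [235.1  82.7] 0.2
side disc [0.5878 0.1187 0.1359] 25
top kiln top plane [ 0.0133 -0.0562  0.3122]
top base 674 [-8.8  1.3] [244.9  86. ] 0.3
top disc [0.5867 0.1185 0.1371] 39
```

Call:
play_rows(series=[0, 0, 0.03, 0, 0, 0, 0, 0, 0, 0.03, 0, 0, 0, 0, 0, 0, 0, 0, 0, 0, 0])

```text
time: 32.6
tcp_pos: [0.6186, -0.1411, 0.0357]
ee_rot: [179.9, -2.3, 96.9]
wrist_force: [-9.0, 2.3, 29.4]
finger_gap: 0.006
finger_force: 14.7
```

Call:
play_rows(series=[0, 0, 0.02, 0, 0, 0, 0, 0, 0, 0.02, 0, 0, 0, 0, 0, 0, 0, 0, 0, 0, 0])

```text
time: 32.9
tcp_pos: [0.6186, -0.1411, 0.0351]
ee_rot: [179.9, -2.3, 96.9]
wrist_force: [-11.8, 2.6, 38.6]
finger_gap: 0.005
finger_force: 19.2
```

It is on the stop: force rises with no further travel. I'll ease to about 28 N, hold, and verify.

Call:
play_rows(series=[0, -0.01, -0.02, 0, 0, 0, 0, 0, -0.01, 0, 0, 0, 0, 0, 0, 0, 0, 0, 0, 0, 0, 0, 0, 0, 0, 0, 0, 0, 0, 0, 0, 0, 0, 0, 0, 0, 0, 0, 0, 0, 0, 0, 0, 0, 0, 0, 0, 0, 0, 0, 0, 0, 0, 0, 0, 0])

```text
time: 33.7
tcp_pos: [0.6186, -0.1411, 0.0356]
ee_rot: [179.9, -2.3, 96.9]
wrist_force: [-7.1, 3.0, 32.6]
finger_gap: 0.004
finger_force: 16.0
```

```bash
python3 t.py; python3 k.py
python3 - <<'E'
import numpy as np,cv2
b=np.load('/tmp/side.npz')['frame'][110:300,220:440]
cv2.imwrite('pics/end.png',cv2.resize(b,(660,570)))
E
```

```text
t 33.7 q [-16.   27.9 109.3   3.2  43.6 -25.2] tip jack [-180.4    0.2   65.5] theta -0.041 F [-7.1  3.  32.6]
to 10 clear [ 0.006  0.008 -0.373] to contact [ 0.006  0.007 -0.039]
tool y in jack [-0.    -1.     0.002]
side kiln top plane [ 0.0148 -0.0582  0.3117]
side base 669 [-12.6  -0.9] [235.5  82.9] 0.3
side disc [0.5882 0.1183 0.1372] 27
top kiln top plane [ 0.0134 -0.0567  0.3123]
top base 678 [-9.2  1.4] [244.5  85.7] 0.6
top disc [0.587  0.1183 0.1372] 38
```

View pics/end.png

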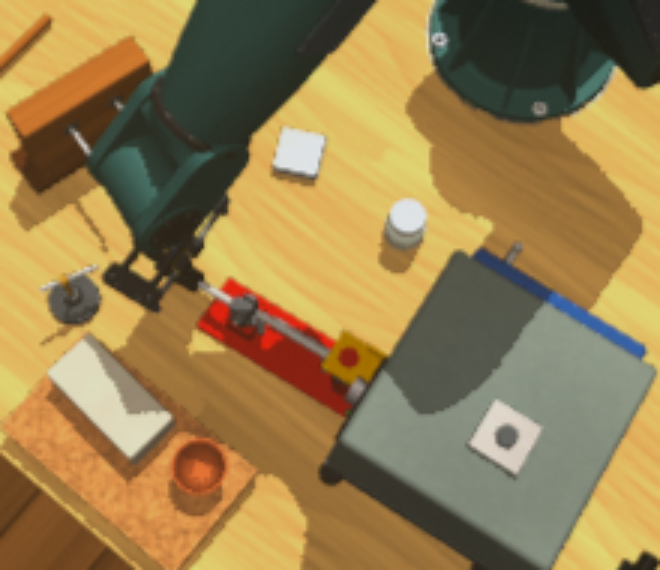

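The view shows the jack upright under the lug (348,357), the handle held flat down by the fingers, and the kiln tilted with its near side up. Everything else is in place. Handing in.

```bash
python3 -c "from station import job_done; print(job_done())"
```

```text
the job is handed in; nothing more can be done
None
```

The job is handed in: the jack stands under the lug, was pumped once down and back up, and is now held at the bottom of its stroke (about 33 N) with the near feet about 14 mm clear by estimate from the tilt of the kiln's top. The kiln shifted roughly 3–4 mm towards the jack during the bedding-in pump.

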